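Set up a sherd's record shot and box the loupe

ROBOT

A 6-joint arm with a two-finger parallel gripper is mounted at the origin on a cart in front of the work surface, level with it; the furniture and walls round the work are solid. World frame = base frame: x ahead of the robot, y to its left, z up, the work surface at z = 0. Lengths are in m, angles in degrees, forces in N, time in s.
With the tool pointing down it reaches from about 0.4 to 0.825 m from the base axis. Payload 7 kg.
Tool frame: the origin (TCP) lies midway between the tips of the shut fingers; the grasp point (between the pads) lies 19 mm behind it (hold_point_z is the distance from the TCP to the grasp point, in m); z points along the fingers, y is the line along which they close (so a half turn about z gives the same grasp; the last joint's range is limited). The gripper opens to 88 mm and grips with 3 to 60 N. Pads are 19 mm wide; open, the fingers measure 130 mm over their backs; the gripper's body (78 mm by 193 mm) begins 47 mm behind the grasp point.
Start: joints at [93.455, 20.546, 0.682, 0, -70.136, -16.507], TCP at [0.152, 0.658, 0.227] pointing down, gripper open.
Joint ranges: [-176.03, 176.03], [-82.01, 121.73], [-58.28, 71.71], [-173.87, 95.51], [-174.79, -0.11], [-173.66, 173.66]. Speed limits (degrees/s): [136.94, 136.94, 172.46, 180, 180, 180].

INTERFACE

Orientations are given as [roll, pitch, yaw] about the fixed x, y, z axes, in that order (R = Rz(yaw) Ry(pitch) Rx(roll)).
In Python, from plant import get_state, capture, close_job, hold_point_z gives the robot as it stands.
- The arm moves only by the shell command python3 -m inch 'ROWS' [FORCE]. ROWS is text: rows parted by semicolons, each of 5 numbers parted by spaces: the shift along the tool's x, y, z normalised to -1 to 1, where 1 is 0.15 m, then the turn about the tool's z normalised to -1 to 1, where 1 is 360 degrees, then the opening, from 0 (shut) to 1 (fully open). In form: tx ty tz spin grip; .... A call has exactly 8 rows; each row shifts and turns the commanded pose from where the row before left it, along the tool's axes as they then stand; what a row does not reach is not made up. A row lasts 1/8 s, in which the tool goes at most 62.5 mm and 10.7 degrees, less where a joint would pass 70% of its speed; a pose out of reach is approached as far as the arm can. A call with a number of a shift or a turn outside -1 to 1 is refused whole. A call with a gripper value outside its range is refused whole. The fingers move at their own pace and stop on an object; FORCE is the grip in N (left out, the last holds). Time passes only in rows, so rows that do not move let the fingers close, or fill a call up. It gives the time, the measured TCP pose, the force, the opening and the grip force at its end, in the units of the state.
- get_state(): the state, without advancing time (a new reading comes with each control period).
- capture(name): name is "scene" or "top" or "wrist"; returns a dict with "color" (480x640x3 uint8, blue, green, red), "mtx" (3x3 intrinsics, pixels), "R" (3x3) and "t" (3): a world point X has camera coordinates R X + t. Camera axes: x right, y down, z forward; pixel columns grow to the right and rows downward; lengths in m; the calibration is good to about 2 mm. A picture is of the moment at which its call begins. There is no depth.
- close_job(): hands the job in; it is judged then, once.
The state is a dict: "time_s": time; "joints": joint angles; "qd": joint speeds; "joint_torque": joint torques, N m; "tcp_pos": TCP position; "eef_rot": TCP orientation; "contact_force": force on the tool from outside, world axes, zero at the start; "moment": the same for the moment, N m; "gripper_width": finger opening in m; "gripper_force": force on a finger pad.
Only numpy, scipy, OpenCV 4.12 (cv2) and the standard library are available. Lean on these libraries where they do the work, as an engineer would, in place of code of your own. Each camera call takes 0.05 s, during which the arm holds its last target. There are 200 camera calls.

TASK

Set up the record shot of the dark sherd on the grey board: clear the loupe off it into the round well of its wooden box and leave the sliding cover fully shut; lay the wax block on the centre cross, lengthwise from left to right, and the sherd flat and lengthwise on top of the wax. Put the scale bar on the printed line in front of the block and the colour card in the corner marks to the left of it. Set the loupe and the sherd down without dropping them, and do not shift the amber bottle or the marker.

Things in the scene. Friction and masses are not known exactly. Their poses are not given: they have to be found in the camera images.
- photo_board: Fixed grey board, 160 (x, depth) x 180 (y, width) x 6 mm; origin: centre of underside; x points away from the robot, y to its left, within 0.25 rad. Pale marks on top: centre cross at the origin; in front (robot's side) a 110 mm line along y at x = -58 mm; corner marks round two 46 x 30 mm places, at y = +70 mm (left) and y = -70 mm (right, not used), x = 0.
- loupe_box: Fixed slide-lid box of light wood, 74 (x) x 124 mm (y), 51.5 mm high; origin: centre of underside; x points away from the robot within 0.25 rad. Walls 6 mm; inside 62 (x) x 112 mm (y): close fingers along y. Black foam bed inside, top at z = 22 mm, with a round well 46 mm wide at x = y = 0, floor at z = 4 mm. The loupe in it clears the cover's underside (45 mm).
- loupe_cover (a joint): Wooden cover sliding along the box's +x (away from the robot), in m: 0 = shut, 0.064 = fully open, the inside bare. Starts at 0 to 0.015, stays where left, moves with about 1 N. Its top is 48.5 mm above the box's underside and carries a dark wooden pull, 10 (x) x 40 (y) x 18 mm high (top at 66.5 mm), at x = -9 mm + joint value, y = 0 in the box's frame.
- loupe: Black loupe, round, 35 mm across and 34 mm high, slightly narrower at the foot, 35 g; starts upright on the middle of the photo board. Origin at the centre of its underside, z up.
- wax_block: Red block of hard modelling wax, 38 mm (x) by 62 mm (y), 22 mm high; origin at the centre of its underside.
- sherd: Dark grey pot sherd, lying by itself in the row of things at the front; about 46 (x) x 60 (y) x 14 mm, irregular outline; origin: centre of underside. Grasp across x. The pale brown sherds at the right (a heap and one lying in front of it) and the dark pieces in the white archive box have no part in the job.
- scale_bar: White photographic scale bar with black checks, 22 mm (x) by 110 mm (y), 9 mm high; origin at the centre of its underside.
- colour_card: Small black colour reference plate with two rows of four patches (colours, greys), 44 mm (x) by 28 mm (y), 10 mm high; origin at the centre of its underside. On the board its long side lies along the board's x; either end may be ahead.
- amber_bottle: Small amber bottle with a white cap, 53 mm across, 106 mm high, standing behind the work; origin at the centre of its underside. Bystander.
- marker: White marker pen with a black cap, 13 x 130 mm, lying at the back left; origin at its middle, underside. Bystander.

How it is judged:
By the outcome, as a careful person would: the job done as asked, in the order asked, and still so for the second after the job is handed in, with the robot touching nothing.
It also fails if it takes over 144 s, if anything falls off the work surface, if the arm or the gripper's body presses on something with over 40 N, if the wrist force passes 120 N, or if a joint passes its speed limit or range.

## Working session

There is one attempt and no reset: what is moved stays moved. The work goes in short steps, Python scripts to look and compute and a shell command to move; the robot and the scene stay as the last step left them, time stands still between calls to the robot, and variables do not carry over. Pictures are saved under pics/ and viewed, at most 14 in all, crops included, and the job is handed in when it is done.

```bash
ls; mkdir -p pics
python3 - <<'E'
from plant import *
import cv2
print(get_state(), hold_point_z)
for n in ("scene","top","wrist"):
    c=capture(n); cv2.imwrite(f"pics/{n}0.png",c["color"]); print(n,c["mtx"].tolist(),(-c["R"].T@c["t"]).tolist(),c["R"].round(3).tolist())
E
```

```text
pics
{'time_s': 0.0, 'joints': array([ 9.34544289e+01,  2.05923662e+01,  6.35985915e-01, -2.24109594e-02,
       -7.01360665e+01, -1.65079309e+01]), 'qd': array([-0.01139439, -0.06017525, -0.02960755,  0.10682311,  0.05585171,
        0.10383592]), 'joint_torque': array([ 5.16867863e-05, -5.82704008e+01,  2.93071014e+01,  6.99741930e+00,
        7.19486197e-03, -1.48699041e-04]), 'tcp_pos': array([0.15234483, 0.65709282, 0.22562178]), 'eef_rot': array([ 1.79905377e+02, -6.07202238e-03, -1.30611289e+01]), 'contact_force': array([ 0.35454295, -0.29053501, -0.15629931]), 'moment': array([0.01097424, 0.04004549, 0.00143621]), 'gripper_force': 0.0, 'gripper_width': 0.08781034561842949} 0.0188
scene [[585.5639901979118, 0.0, 324.6099837431632], [0.0, 585.5639901979118, 236.34999366222374], [0.0, 0.0, 1.0]] [-0.12402839068150151, -0.8917081563493687, 0.758286745174716] [[0.81, -0.586, 0.02], [-0.293, -0.433, -0.853], [0.508, 0.685, -0.522]]
top [[531.1091674665024, 0.0, 321.27019737843125], [0.0, 531.1091674665024, 236.64760070444453], [0.0, 0.0, 1.0]] [0.43988078794276275, 0.059224738009631225, 0.9814284498859551] [[-0.003, -1.0, 0.009], [-0.987, 0.002, -0.163], [0.163, -0.009, -0.987]]
wrist [[333.00917301786245, 0.0, 315.60272956182627], [0.0, 333.00917301786245, 237.34080886560048], [0.0, 0.0, 1.0]] [0.217681188437885, 0.6411508312951655, 0.38402423155842774] [[-0.226, -0.974, 0.002], [-0.942, 0.219, 0.252], [-0.246, 0.055, -0.968]]
```

View pics/top0.png

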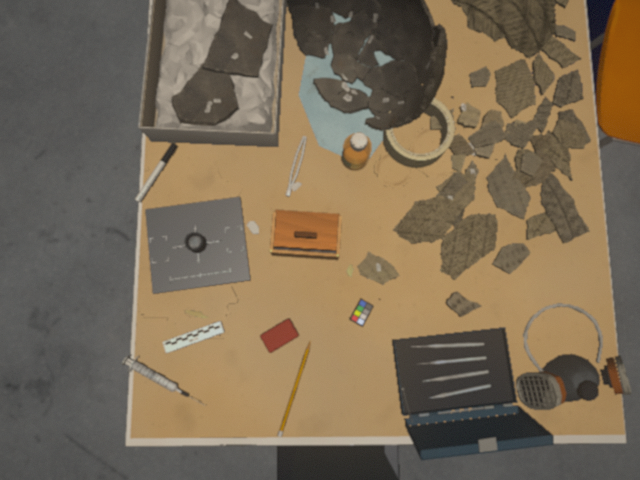

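View pics/scene0.png

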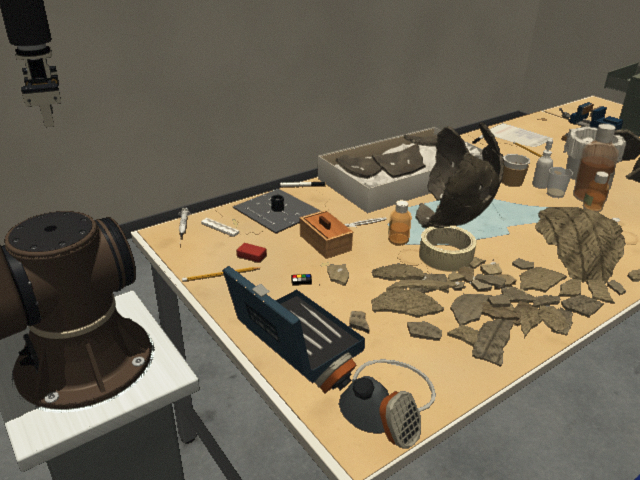

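Run:
```python
import cv2,numpy as np
t=cv2.imread("pics/top0.png"); s=cv2.imread("pics/scene0.png")
a=cv2.resize(t[235:345,300:500],None,fx=4,fy=4,interpolation=cv2.INTER_CUBIC)[:, :800]
b=t[185:300,130:350]; b=cv2.resize(b,(800,418),interpolation=cv2.INTER_CUBIC)
cv2.imwrite("pics/a.png",a);cv2.imwrite("pics/b.png",b)
print(t[262:272:4,372:384:4].tolist(), t[300:306:3,456:468:4].tolist(), t[240,470],t[215,430])
```

```text
[[[89, 116, 135], [93, 118, 133], [84, 113, 130]], [[84, 112, 128], [116, 137, 147], [115, 136, 147]], [[77, 105, 118], [103, 127, 141], [125, 146, 158]]] [[[76, 97, 111], [73, 94, 107], [76, 96, 110]], [[76, 98, 113], [73, 94, 108], [82, 105, 120]]] [ 70  93 106] [ 77 106 122]
```

View pics/a.png

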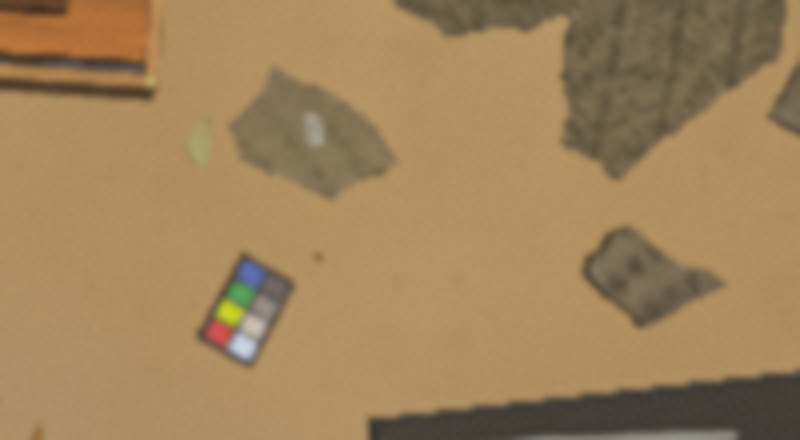

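View pics/b.png

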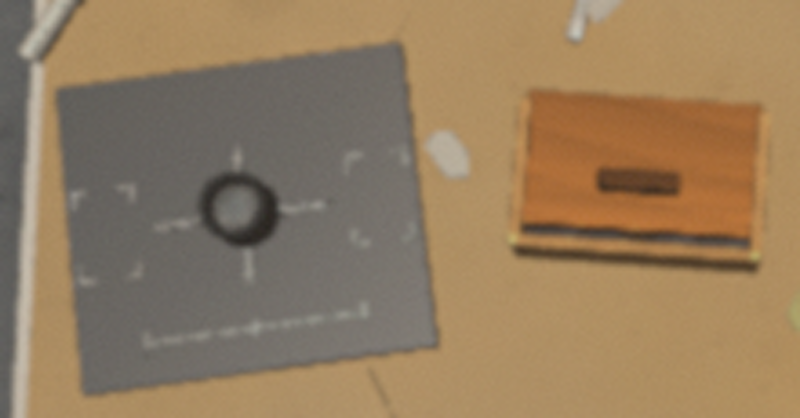

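```bash
cat > h.py <<'E'
import cv2,numpy as np
from plant import *
def ray(c,uv,z):
    uv=np.atleast_2d(np.array(uv,float)); d=np.c_[uv,np.ones(len(uv))]@np.linalg.inv(c["mtx"]).T@c["R"]
    o=-c["R"].T@c["t"]; return (o+d*((z-o[2])/d[:,2])[:,None])
def proj(c,X):
    p=(np.atleast_2d(X)@c["R"].T+c["t"])@c["mtx"].T; return p[:,:2]/p[:,2:]
def cnt(mask,roi):
    x0,y0,x1,y1=roi; m=np.zeros_like(mask); m[y0:y1,x0:x1]=mask[y0:y1,x0:x1]
    k=cv2.findContours(m,cv2.RETR_EXTERNAL,cv2.CHAIN_APPROX_NONE)[0]
    return max(k,key=cv2.contourArea)
def rect(c,k,z):
    """min-area rect of contour cast to plane z: centre, (long, short) mm, yaw of the long axis deg"""
    P=(ray(c,k.reshape(-1,2),z)[:,:2]*1000).astype(np.float32)
    (cx,cy),(w,h),a=cv2.minAreaRect(P)
    if w<h: w,h,a=h,w,a+90
    return np.round([cx,cy,w,h,(a+90)%180-90],1)
def tcp_delta(x,y,z,yaw,s=None):
    """rows' total: tool dx,dy,dz in m-units/0.15, spin/360 to reach world pose"""
    from scipy.spatial.transform import Rotation as R
    s=s or get_state(); r=R.from_euler('xyz',s["eef_rot"],degrees=True)
    d=r.inv().apply(np.array([x,y,z])-s["tcp_pos"])
    w=(s["eef_rot"][2]-yaw+90)%180-90   # tool z down: spin + => yaw -
    return np.round(d/0.15,3), round(w/360,4), round(w,1)
E
cat > m.py <<'E'
from h import *
c=capture("top"); im=c["color"]; hsv=cv2.cvtColor(im,cv2.COLOR_BGR2HSV); H,S,V=cv2.split(hsv)
u=lambda b:(b.astype(np.uint8)*255)
print("wax",rect(c,cnt(u(((H<8)|(H>172))&(S>120)),(255,312,305,360)),.022))
print("scale",rect(c,cnt(cv2.morphologyEx(u(S<70),cv2.MORPH_CLOSE,np.ones((7,7))),(158,318,228,355)),.009))
bg=u((S<90)|(V<110)|(H<12)|(H>25))
print("card",rect(c,cnt(cv2.morphologyEx(bg,cv2.MORPH_CLOSE,np.ones((5,5))),(340,292,382,332)),.010))
print("sherd",rect(c,cnt(u(V<145),(440,285,490,322)),.010), "pale",rect(c,cnt(u(V<165),(350,245,405,290)),.010))
print("board",rect(c,cnt(cv2.morphologyEx(u((S<60)&(V<140)),cv2.MORPH_CLOSE,np.ones((9,9))),(146,190,255,300)),.006))
lc=u((V<70)); k=cnt(lc,(175,225,220,262)); print("loupe px",cv2.minEnclosingCircle(k), rect(c,k,.035))
k=cnt(u(V<65),(285,225,330,242)); print("pull",rect(c,k,.0665),cv2.boundingRect(k))
# points read by eye
print("line",ray(c,[(130+147*.275,185+342*.275),(130+366*.275,185+312*.275)],.006).round(4).tolist())
for p in [(528,90),(765,103),(757,262),(512,240)]: print("boxcorner",ray(c,(130+p[0]*.275,185+p[1]*.275),.0515).round(4))
print("marker",ray(c,[(173,147),(138,199)],.006).round(3).tolist(),"bottle",ray(c,(356,137),.106).round(3))
print("pencil",ray(c,[(308,343),(280,434)],.005).round(3).tolist(),"syr",ray(c,[(125,360),(200,402)],.01).round(3).tolist(),"case",ray(c,[(393,340),(508,328),(520,402),(400,415)],.03).round(3).tolist())
E
python3 m.py
```

```text
wax [421.1 125.8  58.5  33.9 -59.5]
scale [418.2 280.9 110.7  23.9 -70.1]
card [460.9 -21.9  44.   27.3 -28.9]
sherd [ 472.4 -204.4   59.4   37.4   59.3] pale [538.1 -54.2  76.9  47.3  63.1]
board [587.2 280.6 178.1 158.  -82.2]
loupe px ((195.5, 242.0), 10.735555648803711) [586.2 276.7  39.1  32.1  56.6]Traceback (most recent call last):
  File "m.py", line 11, in <module>
    k=cnt(u(V<65),(285,225,330,242)); print("pull",rect(c,k,.0665),cv2.boundingRect(k))
  File "h.py", line 11, in cnt
    return max(k,key=cv2.contourArea)
ValueError: max() iterable argument is empty
```

```bash
sed -i 's/k=cnt(u(V<65)/k=cnt(u(V<100)/' m.py; python3 m.py | tail -9
python3 - <<'E'
from h import *
s=get_state();print(s["time_s"])
print(tcp_delta(.585,.280,.16,-13))
E
```

```text
loupe px ((195.5, 242.0), 10.688879013061523) [586.1 276.7  37.8  32.   63.4]
pull [593.5  78.9  35.6   7.7  82.7] (295, 232, 21, 6)
line [[0.5223, 0.3266, 0.006], [0.5372, 0.2168, 0.006]]
boxcorner [[0.6419 0.1326 0.0515]]
boxcorner [[0.6353 0.0161 0.0515]]
boxcorner [[0.5565 0.0207 0.0515]]
boxcorner [[0.5675 0.1395 0.0515]]
marker [[0.775, 0.333, 0.006], [0.673, 0.394, 0.006]] bottle [[ 0.758 -0.01   0.106]]
pencil [[0.406, 0.074, 0.005], [0.25, 0.123, 0.005]] syr [[0.378, 0.4, 0.01], [0.305, 0.264, 0.01]] case [[0.412, -0.076, 0.03], [0.432, -0.28, 0.03], [0.306, -0.293, 0.03], [0.285, -0.084, 0.03]]
0.25
(array([3.378, 1.799, 0.442]), np.float64(-0.0002), np.float64(-0.1))
```

```bash
python3 -m inch '.295 .244 .017 0 1;.295 .244 .017 0 1;.295 .244 .017 0 1;.295 .244 .017 0 1;.295 .244 .017 0 1;.295 .244 .017 0 1;.295 .244 .017 0 1;.295 .244 .017 0 1' 10 && python3 -m inch '.295 .244 .017 0 1;.295 .244 .017 0 1;0 0 0 -.018 1;0 0 0 -.018 1;0 0 0 0 1;0 0 0 0 1;0 0 0 0 1;0 0 0 0 1'
python3 - <<'E'
from h import *
c=capture("wrist"); cv2.imwrite("pics/w1.png",c["color"]); np.savez("w1.npz",**c)
E
```

```text
time_s: 1.25
tcp_pos: [0.432, 0.2908, 0.2064]
eef_rot: [-180.0, -0.0, -13.0]
contact_force: [1.0, 0.3, 0.0]
gripper_width: 0.0878
gripper_force: 0.0
time_s: 2.25
tcp_pos: [0.5008, 0.2013, 0.2011]
eef_rot: [-180.0, -0.0, -0.1]
contact_force: [-0.7, 0.2, -0.8]
gripper_width: 0.0875
gripper_force: 0.0
```

View pics/w1.png

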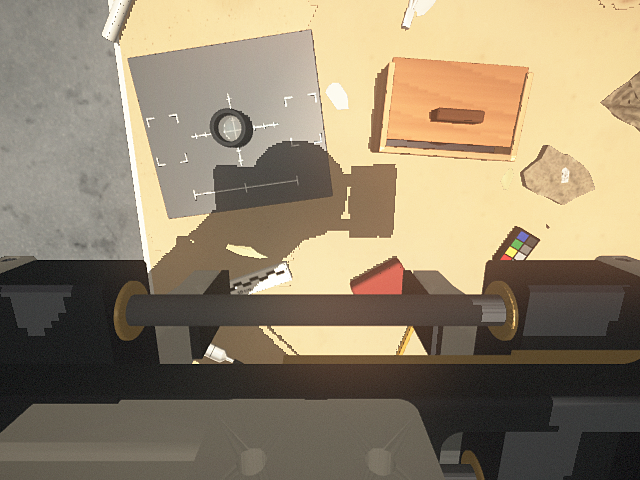

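Run:
```python
from h import *
c=dict(np.load("w1.npz")); im=c["color"]
print("corners",ray(c,[(128,60),(311,31),(331,195),(170,218)],.006)[:,:2].round(4).tolist())
print("cross",ray(c,[(228,93),(240,163),(191,136),(276,124)],.006)[:,:2].round(4).tolist())
print("line",ray(c,[(194,195),(297,181)],.006)[:,:2].round(4).tolist())
print("left marks",ray(c,[(148,121),(176,116),(186,159),(158,164)],.006)[:,:2].round(4).tolist())
print("box",ray(c,[(391,57),(532,69),(517,161),(377,153)],.0515)[:,:2].round(4).tolist())
g=cv2.cvtColor(im,cv2.COLOR_BGR2HSV); V=g[...,2];S=g[...,1]
m=((V<130)).astype(np.uint8)*255
k=cnt(m,(425,100,490,130)); print("pull",rect(c,k,.0665),cv2.boundingRect(k))
k=cnt((V<75).astype(np.uint8)*255,(205,100,260,152)); print("loupe",cv2.boundingRect(k),rect(c,k,.036))
print("loupetop", ray(c,(231,127.5),.04).round(4))
```

```text
corners [[0.6525, 0.3805], [0.677, 0.2041], [0.522, 0.1838], [0.4976, 0.3575]]
cross [[0.6228, 0.2862], [0.5554, 0.2784], [0.5823, 0.3266], [0.5937, 0.2399]]
line [[0.5224, 0.3292], [0.5368, 0.2197]]
left marks [[0.5969, 0.3684], [0.6015, 0.3398], [0.5596, 0.334], [0.5546, 0.3635]]
box [[0.6434, 0.1368], [0.634, 0.0172], [0.5582, 0.0185], [0.5655, 0.145]]
pull [594.2  84.6  40.6  10.   81. ] (431, 108, 48, 16)
loupe (227, 109, 26, 39) [586.9 269.6  33.3  22.   -8.7]
loupetop [[0.5883 0.2772 0.04  ]]
```

```bash
python3 -m inch '0 .27 .09 0 1;0 .27 .09 0 1;0 .27 .09 0 1;0 0 0 .012 1;0 0 0 0 1;0 0 0 0 1;0 0 0 0 1;0 0 0 0 1'
python3 - <<'E'
from h import *
c=capture("wrist"); cv2.imwrite("pics/w2.png",c["color"][:330]); np.savez("w2.npz",**c)
E
```

```text
time_s: 3.3
tcp_pos: [0.5007, 0.0799, 0.1606]
eef_rot: [-180.0, -0.0, -4.4]
contact_force: [0.7, 0.3, -0.2]
gripper_width: 0.0877
gripper_force: 0.0
```

View pics/w2.png

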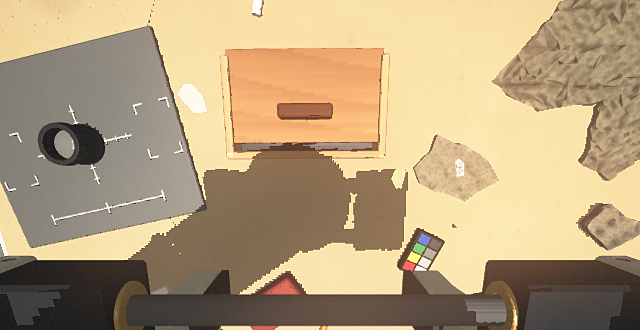

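Run:
```python
from h import *
c=dict(np.load("w2.npz"))
yaw=np.radians(-4.5); A=np.array([[np.cos(yaw),np.sin(yaw)],[-np.sin(yaw),np.cos(yaw)]])
for n,p,z in [("rimL/R near",[(226,158),(386,157)],.0515),("rim side mid",[(223,105),(388,105)],.0515),("inner front",[(234,152),(379,151)],.0515),("pull top",[(277,111),(333,111),(305,103.5),(305,118)],.0665),("cover front edge",[(232,143),(379,143)],.0485),("cover far",[(226,49),(384,49)],.0485)]:
    X=ray(c,p,z)[:,:2]; print(n,X.round(4).tolist(),"boxrel",((X-[.600,.078])@A.T*1000).round(1).tolist())
c=capture("top"); m=cnt((cv2.cvtColor(c["color"],cv2.COLOR_BGR2GRAY)<200).astype(np.uint8)*0+255,(0,0,5,5))
print(proj(c,[.594,.078,.0665]))
print(tcp_delta(.594,.078,.10,-4.5))
```

```text
rimL/R near [[0.5672, 0.144], [0.5584, 0.0193]] boxrel [[-37.9, 63.2], [-36.8, -61.7]]
rim side mid [[0.6059, 0.1407], [0.5964, 0.017]] boxrel [[0.9, 62.9], [1.2, -61.1]]
inner front [[0.5713, 0.1372], [0.5634, 0.0247]] boxrel [[-33.3, 56.7], [-32.3, -56.0]]
pull top [[0.5968, 0.0991], [0.5938, 0.0593], [0.6003, 0.0788], [0.5906, 0.0796]] boxrel [[-4.8, 20.8], [-4.8, -19.1], [0.2, 0.8], [-9.5, 0.9]]
cover front edge [[0.5782, 0.1385], [0.5694, 0.0239]] boxrel [[-26.5, 58.6], [-26.3, -56.3]]
cover far [[0.6442, 0.1336], [0.6354, 0.0184]] boxrel [[39.7, 58.9], [39.9, -56.6]]
[[305.52166576 234.74919316]]
(array([ 0.621, -0.036,  0.404]), np.float64(0.0004), np.float64(0.1))
```

```bash
python3 -m inch '.315 -.022 .1 0 1;.315 -.023 .1 0 1;0 0 .2 0 1;0 0 .2 0 1;0 0 .114 0 1;0 0 0 0 1;0 0 0 0 1;0 0 0 0 .3' 15 && python3 -m inch '0 0 0 0 .3;0 0 0 0 .3;0 0 0 0 .3;0 0 0 0 .3;0 0 0 0 .3;0 0 0 0 .3;0 0 0 0 .3;0 0 0 0 .3'
```

```text
time_s: 4.4
tcp_pos: [0.5958, 0.0792, 0.0542]
eef_rot: [-180.0, -0.1, -4.4]
contact_force: [-1.2, 0.5, 0.2]
gripper_width: 0.0823
gripper_force: 0.0
time_s: 5.4
tcp_pos: [0.5962, 0.0805, 0.0536]
eef_rot: [-179.9, -0.1, -4.4]
contact_force: [0.3, 6.3, -2.2]
gripper_width: 0.0398
gripper_force: 15.0
```

```bash
python3 -m inch '.1 -.005 0 0 .3;.1 -.005 0 0 .3;.1 0 0 0 .3;.1 0 0 0 .3;.015 0 0 0 .3;0 0 0 0 .3;0 0 0 0 .3;0 0 0 0 .3'
```

```text
time_s: 6.4
tcp_pos: [0.656, 0.0763, 0.053]
eef_rot: [-180.0, 0.2, -4.4]
contact_force: [-9.1, 7.6, 5.6]
gripper_width: 0.0396
gripper_force: 15.0
```

```bash
python3 -m inch '0 0 0 0 1;0 0 0 0 1;0 0 0 0 1;0 0 -.35 0 1;-.35 0 -.2 0 1;-.35 0 -.16 0 1;-.34 0 0 0 1;0 0 0 0 1'
python3 - <<'E'
from h import *
c=capture("wrist"); cv2.imwrite("pics/w3.png",c["color"][:330]); np.savez("w3.npz",**c)
E
```

```text
time_s: 7.4
tcp_pos: [0.4993, 0.0873, 0.1609]
eef_rot: [-179.9, -0.0, -4.4]
contact_force: [0.4, 0.1, 0.9]
gripper_width: 0.0878
gripper_force: 0.0
```

View pics/w3.png

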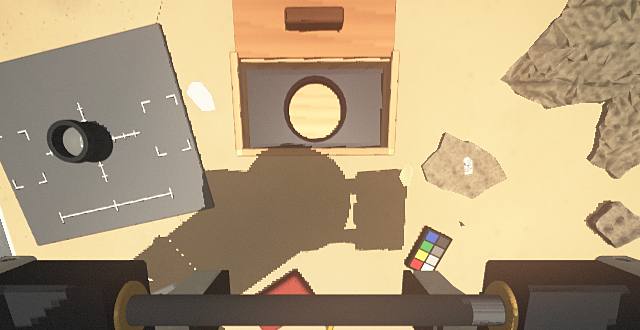

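Run:
```python
from h import *
c=dict(np.load("w3.npz"))
print(ray(c,[(284,109),(347,109),(315.5,77),(315.5,143),(315.5,109)],.022)[:,:2].round(4).tolist())
print("loupe top circle", ray(c,[(47,140),(92,140),(68,120),(68,163)],.040)[:,:2].round(4).tolist())
print(tcp_delta(.587,.277,.0275+.05,-4.4))
```

```text
[[0.6018, 0.1051], [0.5978, 0.0524], [0.6244, 0.0769], [0.5725, 0.0808], [0.5998, 0.0787]]
loupe top circle [[0.5909, 0.2964], [0.5882, 0.2602], [0.6046, 0.2755], [0.5719, 0.2843]]
(array([ 0.473, -1.301,  0.559]), np.float64(0.0001), np.float64(0.0))
```

```bash
python3 -m inch '.12 -.326 0 0 1;.12 -.326 0 0 1;.12 -.326 .1 0 1;.12 -.326 .15 0 1;0 0 .3 0 1;0 0 .24 0 1;0 0 .1 0 1;0 0 0 0 1' 8 && python3 -m inch '0 0 0 0 .2;0 0 0 0 .2;0 0 0 0 .2;0 0 0 0 .2;0 0 0 0 .2;0 0 0 0 .2;0 0 0 0 .2;0 0 0 0 .2'
```

```text
time_s: 8.45
tcp_pos: [0.5891, 0.2767, 0.0255]
eef_rot: [179.9, 0.1, -4.4]
contact_force: [0.6, 0.8, 1.0]
gripper_width: 0.0875
gripper_force: 0.0
time_s: 9.45
tcp_pos: [0.589, 0.2774, 0.0266]
eef_rot: [-180.0, -0.0, -4.4]
contact_force: [-0.1, -0.3, 1.5]
gripper_width: 0.033
gripper_force: 8.0
```

```bash
python3 -m inch '0 0 -.1 0 .2;0 0 -.2 0 .2;0 0 -.25 0 .2;.15 .32 -.2 0 .2;0 .33 0 0 .2;0 .33 0 0 .2;0 .32 0 0 .2;0 0 0 0 .2'
python3 - <<'E'
from h import *
print(tcp_delta(.600,.0795,.0252,-4.4),get_state()["gripper_width"])
E
```

```text
time_s: 10.45
tcp_pos: [0.5957, 0.078, 0.1401]
eef_rot: [-180.0, -0.0, -4.6]
contact_force: [0.2, 0.8, -0.6]
gripper_width: 0.0333
gripper_force: 8.0
(array([ 0.028, -0.012,  0.766]), np.float64(-0.0006), np.float64(-0.2)) 0.0333497139185964
```

```bash
python3 -m inch '.028 -.012 .1 0 .2;0 0 .2 0 .2;0 0 .2 0 .2;0 0 .14 0 .2;0 0 .06 0 .2;0 0 .04 0 .2;0 0 .02 0 .2;0 0 0 0 .2'
python3 - <<'E'
from h import *
print(tcp_delta(.600,.0795,.0252,-4.4),get_state()["contact_force"])
E
```

```text
time_s: 11.45
tcp_pos: [0.6009, 0.0827, 0.0253]
eef_rot: [-180.0, -0.0, -4.4]
contact_force: [0.8, 0.1, -0.1]
gripper_width: 0.033
gripper_force: 8.0
(array([-0.004,  0.022,  0.001]), np.float64(-0.0), np.float64(-0.0)) [ 0.76169284  0.10409012 -0.05231803]
```

```bash
python3 -m inch '0 .02 0 0 .2;0 0 0 0 .2;0 0 .004 0 .2;0 0 0 0 .2;0 0 0 0 .55;0 0 0 0 .7;0 0 0 0 .7;0 0 0 0 .7'
python3 - <<'E'
from h import *
print(get_state()["tcp_pos"])
E
python3 -m inch '0 0 -.2 0 .7;0 0 -.3 0 .7;0 0 -.3 0 1;-.3 0 -.2 0 1;-.36 0 0 0 1;0 0 0 0 1;0 0 0 0 1;0 0 0 0 1'
python3 - <<'E'
from h import *
c=capture("wrist"); cv2.imwrite("pics/w4.png",c["color"][:330]); np.savez("w4.npz",**c)
E
```

```text
time_s: 12.45
tcp_pos: [0.6004, 0.0795, 0.0243]
eef_rot: [180.0, 0.0, -4.4]
contact_force: [0.5, 0.6, 0.1]
gripper_width: 0.0605
gripper_force: 0.0
[0.60039036 0.07953717 0.02430761]
time_s: 13.45
tcp_pos: [0.5024, 0.0873, 0.1742]
eef_rot: [180.0, 0.0, -4.4]
contact_force: [0.3, -0.3, 0.8]
gripper_width: 0.0876
gripper_force: 0.0
```

View pics/w4.png

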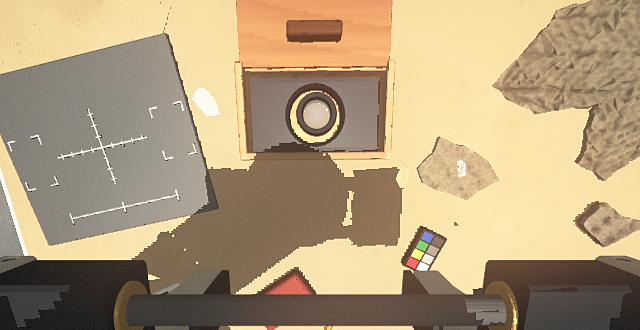

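```bash
python3 - <<'E'
from h import *
c=dict(np.load("w4.npz"))
print("cross ends",ray(c,[(89,109),(115,184),(58,158),(147,138)],.006)[:,:2].round(4).tolist(),"line",ray(c,[(72,219),(179,195)],.006)[:,:2].round(4).tolist(),"Lmarks",ray(c,[(9,145),(39,137),(57,184),(28,191)],.006)[:,:2].round(4).tolist())
E
python3 -m inch '.342 0 .1 0 1;.342 0 .1 0 1;.34 0 .1 0 1;0 0 .2 0 1;0 0 .2 0 1;0 0 .105 0 1;0 0 0 0 1;0 0 0 0 .3' 15 && python3 -m inch '0 0 0 0 .3;0 0 0 0 .3;0 0 0 0 .3;0 0 0 0 .3;0 0 0 0 .3;0 0 0 0 .3;0 0 0 0 .3;0 0 0 0 .3' && python3 -m inch '-.09 0 0 0 .3;-.09 0 0 0 .3;-.09 0 0 0 .3;-.09 0 0 0 .3;-.05 0 0 0 .3;-.03 0 0 0 .3;-.02 0 0 0 .3;0 0 0 0 .3'
```

```text
cross ends [[0.6223, 0.286], [0.553, 0.2778], [0.5814, 0.3263], [0.5929, 0.238]] line [[0.5221, 0.3285], [0.5375, 0.2177]] Lmarks [[0.5967, 0.3692], [0.6016, 0.3389], [0.5573, 0.334], [0.5529, 0.3641]]
time_s: 14.5
tcp_pos: [0.6558, 0.0756, 0.0548]
eef_rot: [-180.0, -0.1, -4.4]
contact_force: [0.3, 0.4, 1.0]
gripper_width: 0.0824
gripper_force: 0.0
time_s: 15.5
tcp_pos: [0.6551, 0.0765, 0.0538]
eef_rot: [-179.9, -0.0, -4.4]
contact_force: [-1.7, 5.5, 2.0]
gripper_width: 0.0396
gripper_force: 15.0
time_s: 16.5
tcp_pos: [0.5899, 0.0812, 0.0543]
eef_rot: [-179.9, -0.4, -4.3]
contact_force: [15.8, -2.0, -10.9]
gripper_width: 0.0398
gripper_force: 15.0
```

```bash
python3 -m inch '0 0 0 0 1;0 0 0 0 1;0 0 -.3 0 1;0 0 -.35 0 1;-.3 0 -.2 0 1;-.35 -.1 -.13 0 1;-.35 -.17 0 0 1;-.13 0 0 0 1'
python3 -m inch '0 0 0 0 1;0 0 0 0 1;0 0 0 0 1;0 0 0 0 1;0 0 0 0 1;0 0 0 0 1;0 0 0 0 1;0 0 0 0 1'
python3 - <<'E'
from h import *
print(get_state()["joints"])
c=capture("wrist"); cv2.imwrite("pics/w5.png",c["color"][:330]); np.savez("w5.npz",**c)
E
```

```text
time_s: 17.5
tcp_pos: [0.4176, 0.1343, 0.201]
eef_rot: [-180.0, -0.0, -4.3]
contact_force: [0.4, 0.6, -0.1]
gripper_width: 0.0873
gripper_force: 0.0
time_s: 18.5
tcp_pos: [0.4202, 0.1341, 0.2006]
eef_rot: [-180.0, -0.0, -4.4]
contact_force: [0.4, -0.5, -1.0]
gripper_width: 0.0875
gripper_force: 0.0
[ 4.34766517e+01 -9.56945092e-01 -2.95175115e+01  6.98405222e-05
 -6.14366671e+01  4.21153234e+01]
```

View pics/w5.png

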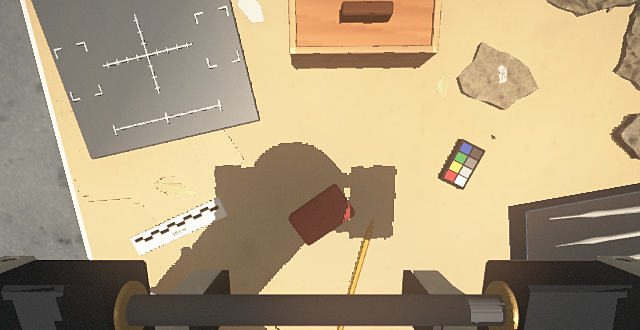

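Run:
```python
from h import *
c=dict(np.load("w5.npz")); g=cv2.cvtColor(c["color"],cv2.COLOR_BGR2HSV); H,S,V=cv2.split(g)
u=lambda b:b.astype(np.uint8)*255
for z in(.022,.011):
  k=cnt(cv2.morphologyEx(u(((H<7)|(H>172))&(S>120)),cv2.MORPH_CLOSE,np.ones((5,5))),(280,175,360,250)); print("wax",rect(c,k,z),cv2.boxPoints(cv2.minAreaRect(k)).tolist())
k=cnt(cv2.morphologyEx(u(S<60),cv2.MORPH_CLOSE,np.ones((7,7))),(128,195,229,258)); print("scale",rect(c,k,.009),cv2.boxPoints(cv2.minAreaRect(k)).round().tolist())
k=cnt(cv2.morphologyEx(u((V<140)|(S<40)|(H>25)),cv2.MORPH_CLOSE,np.ones((5,5))),(432,132,490,194)); print("card",rect(c,k,.010),cv2.boxPoints(cv2.minAreaRect(k)).round().tolist())
```

```text
wax [422.7 127.1  60.1  38.  -59.8] [[286.1235656738281, 214.79774475097656], [336.4606628417969, 183.3370819091797], [355.6741638183594, 214.0786590576172], [305.3370666503906, 245.53932189941406]]
wax [420.6 127.1  62.   39.3 -59.8] [[286.1235656738281, 214.79774475097656], [336.4606628417969, 183.3370819091797], [355.6741638183594, 214.0786590576172], [305.3370666503906, 245.53932189941406]]
scale [419.4 281.4 111.9  24.1 -68.5] [[129.0, 239.0], [218.0, 193.0], [229.0, 214.0], [139.0, 259.0]]
card [461.8 -18.7  45.   32.7 -29.2] [[436.0, 178.0], [458.0, 136.0], [485.0, 150.0], [463.0, 192.0]]
```

```bash
python3 -m inch '0 0 0 -.024 1;0 0 0 -.024 1;0 0 0 -.024 1;0 0 0 -.024 1;-.018 .048 .3 0 1;0 0 .3 0 1;0 0 .2 0 1;0 0 0 0 1' 20
python3 - <<'E'
from h import *
print(tcp_delta(.4215,.1265,.005,30.2))
E
```

```text
time_s: 19.55
tcp_pos: [0.4202, 0.1254, 0.079]
eef_rot: [180.0, 0.3, 30.1]
contact_force: [0.0, -0.4, 1.4]
gripper_width: 0.0874
gripper_force: 0.0
(array([ 0.013, -0.002,  0.494]), np.float64(-0.0002), np.float64(-0.1))
```

```bash
python3 -m inch '.012 0 .2 0 1;0 0 .2 0 1;0 0 .09 0 1;0 0 0 0 1;0 0 0 0 .5;0 0 0 0 .5;0 0 0 0 .5;0 0 0 0 .5' 20
python3 -m inch '0 0 0 0 .5;0 0 0 0 .5;0 0 0 0 .5;0 0 -.1 0 .5;0 0 -.2 0 .5;0 0 -.2 0 .5;0 0 0 .024 .5;0 0 0 .024 .5'
python3 - <<'E'
from h import *
print(tcp_delta(.5875,.282,.0125,7.8))
E
```

```text
time_s: 20.55
tcp_pos: [0.4234, 0.1277, 0.0077]
eef_rot: [-180.0, -0.1, 30.2]
contact_force: [-1.9, 0.8, 6.4]
gripper_width: 0.0619
gripper_force: 20.0
time_s: 21.55
tcp_pos: [0.423, 0.1275, 0.0827]
eef_rot: [-180.0, -0.1, 12.6]
contact_force: [-0.8, 0.0, -0.5]
gripper_width: 0.0617
gripper_force: 20.0
(array([ 1.294, -0.766,  0.469]), np.float64(0.0133), np.float64(4.8))
```

```bash
python3 -m inch '0 0 0 .0133 .5;.31 -.218 0 0 .5;.31 -.218 0 0 .5;.31 -.218 0 0 .5;.31 -.218 0 0 .5;0 0 .2 0 .5;0 0 .1 0 .5;0 0 0 0 .5' 20
python3 - <<'E'
from h import *
print(tcp_delta(.5893,.2822,.0145,7.8))
E
```

```text
time_s: 22.55
tcp_pos: [0.5875, 0.2818, 0.0357]
eef_rot: [179.9, 0.2, 8.1]
contact_force: [-0.6, -0.9, 0.2]
gripper_width: 0.0616
gripper_force: 20.0
(array([ 0.013, -0.001,  0.141]), np.float64(0.0007), np.float64(0.3))
```

```bash
python3 -m inch '.012 0 .06 0 .5;0 0 .05 0 .5;0 0 .025 0 .5;0 0 .005 0 .5;0 0 0 0 .5;0 0 0 0 .9;0 0 0 0 1;0 0 0 0 1' 20
python3 -m inch '0 0 -.3 0 1;0 0 -.35 0 1;-.3 0 -.3 0 1;-.35 0 0 0 1;0 0 0 0 1;0 0 0 0 1;0 0 0 0 1;0 0 0 0 1'
python3 - <<'E'
from h import *
c=capture("wrist"); np.savez("w6.npz",**c); g=cv2.cvtColor(c["color"],cv2.COLOR_BGR2HSV); H,S,V=cv2.split(g)
k=cnt(cv2.morphologyEx(((((H<7)|(H>172))&(S>120)).astype(np.uint8)*255),cv2.MORPH_CLOSE,np.ones((5,5))),(0,0,640,250))
print(rect(c,k,.028),rect(c,k,.015),cv2.boundingRect(k))
cv2.imwrite("pics/w6.png",c["color"][:330])
E
```

```text
time_s: 23.55
tcp_pos: [0.5906, 0.2833, 0.0163]
eef_rot: [-180.0, -0.0, 8.1]
contact_force: [-0.0, -0.1, 0.2]
gripper_width: 0.085
gripper_force: 0.0
time_s: 24.55
tcp_pos: [0.4953, 0.2697, 0.1572]
eef_rot: [180.0, 0.0, 8.0]
contact_force: [0.3, 0.1, -0.0]
gripper_width: 0.0874
gripper_force: 0.0
[588.2 282.   60.7  36.9 -82. ] [589.4 282.2  63.4  38.6 -82. ] (278, 92, 75, 49)
```

View pics/w6.png

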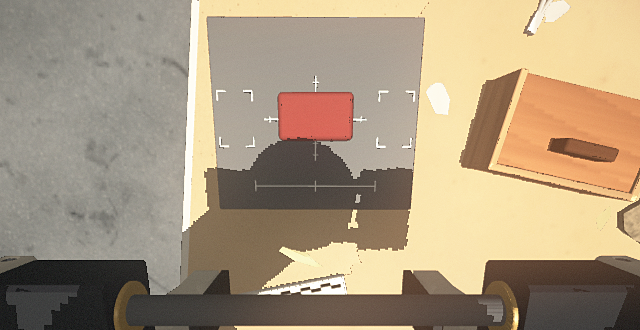

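```bash
python3 -m inch '-.145 .375 -.036 0 1;-.145 .375 -.036 0 1;-.145 .375 -.036 0 1;-.145 .375 -.036 0 1;-.145 .375 -.036 0 1;-.145 .375 -.036 0 1;-.145 .375 -.036 0 1;-.145 .375 -.036 0 1' && python3 -m inch '0 0 0 0 1;0 0 0 0 1;0 0 0 0 1;0 0 0 0 1;0 0 0 0 1;0 0 0 0 1;0 0 0 0 1;0 0 0 0 1'
python3 - <<'E'
from h import *
print(get_state()["joints"].round(0))
c=capture("wrist"); np.savez("w7.npz",**c)
cv2.imwrite("pics/w7.png",cv2.resize(c["color"][60:300,120:520],(800,480)))
E
```

```text
time_s: 25.6
tcp_pos: [0.3853, -0.2022, 0.2014]
eef_rot: [180.0, -0.0, 8.1]
contact_force: [1.3, -0.2, -0.3]
gripper_width: 0.0875
gripper_force: 0.0
time_s: 26.6
tcp_pos: [0.3858, -0.2003, 0.201]
eef_rot: [180.0, 0.0, 8.1]
contact_force: [-1.0, 1.0, -0.1]
gripper_width: 0.0877
gripper_force: 0.0
[ -1.  -2. -30.   0. -62.  99.]
```

View pics/w7.png

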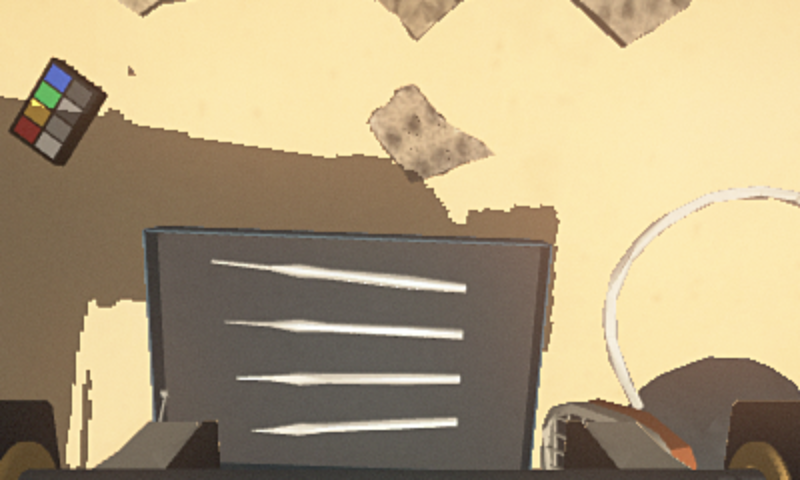

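Run:
```python
from h import *
t=cv2.imread("pics/top0.png"); w=dict(np.load("w4.npz"))["color"]
def st(im,x,y,r=6):
    p=im[y-r:y+r,x-r:x+r].reshape(-1,3); h=cv2.cvtColor(im,cv2.COLOR_BGR2HSV)[y-r:y+r,x-r:x+r].reshape(-1,3); return p.mean(0).round(),h.mean(0).round()
for n,im,x,y in [("front",t,458,302),("mid",t,373,272),("heap",t,515,85),("heap2",t,470,240),("heap3",t,510,258),("front w4",w,605,222),("mid w4",w,445,178),("heap w4",w,560,80)]: print(n,st(im,x,y,5))
c=dict(np.load("w7.npz")); H,S,V=cv2.split(cv2.cvtColor(c["color"],cv2.COLOR_BGR2HSV))
m=((S<85)&(V<225)).astype(np.uint8)*255
k=cnt(cv2.morphologyEx(m,cv2.MORPH_OPEN,np.ones((3,3))),(300,98,372,156)); print(cv2.boundingRect(k),cv2.contourArea(k))
for z in(.012,.0):print(rect(c,k,z))
np.save("k.npy",k)
cm=cv2.moments(k); print(ray(c,(cm["m10"]/cm["m00"],cm["m01"]/cm["m00"]),.012))
print((ray(c,cv2.approxPolyDP(k,2,True).reshape(-1,2),.012)[:,:2]*1000).round().tolist())
# second view from top for the other one
s=capture("scene"); P=proj(s,[[.472,-.204,.014],[.538,-.054,.01]]);print(P.round(),[st(s["color"],int(p[0]),int(p[1]),4) for p in P])
cv2.imwrite("pics/s7.png",cv2.resize(s["color"][240:345,310:480],(800,494),interpolation=cv2.INTER_CUBIC))
```

```text
front (array([ 77.,  99., 113.]), array([ 18.,  82., 113.]))
mid (array([ 88., 116., 131.]), array([ 20.,  85., 131.]))
heap (array([ 71.,  94., 108.]), array([ 19.,  88., 108.]))
heap2 (array([ 70.,  94., 108.]), array([ 19.,  89., 108.]))
heap3 (array([ 79., 100., 112.]), array([ 19.,  76., 112.]))
front w4 (array([113., 142., 169.]), array([ 16.,  86., 169.]))
mid w4 (array([145., 189., 218.]), array([ 18.,  86., 218.]))
heap w4 (array([116., 151., 176.]), array([ 18.,  87., 176.]))
(309, 121, 54, 26) 633.5
[ 470.9 -209.1   53.7   23.4  -88.8]
[ 471.5 -209.7   55.5   24.2  -88.8]
[[ 0.46986876 -0.20990196  0.012     ]]
[[474.0, -182.0], [459.0, -197.0], [460.0, -215.0], [472.0, -236.0], [475.0, -235.0], [478.0, -228.0], [477.0, -225.0], [473.0, -229.0], [469.0, -224.0], [480.0, -218.0], [480.0, -214.0], [477.0, -213.0], [482.0, -205.0], [473.0, -198.0], [477.0, -193.0], [474.0, -195.0], [468.0, -193.0]]
[[357. 318.]
 [338. 273.]] [(array([ 92., 120., 136.]), array([ 19.,  84., 136.])), (array([112., 149., 167.]), array([ 20.,  86., 167.]))]
```

View pics/s7.png

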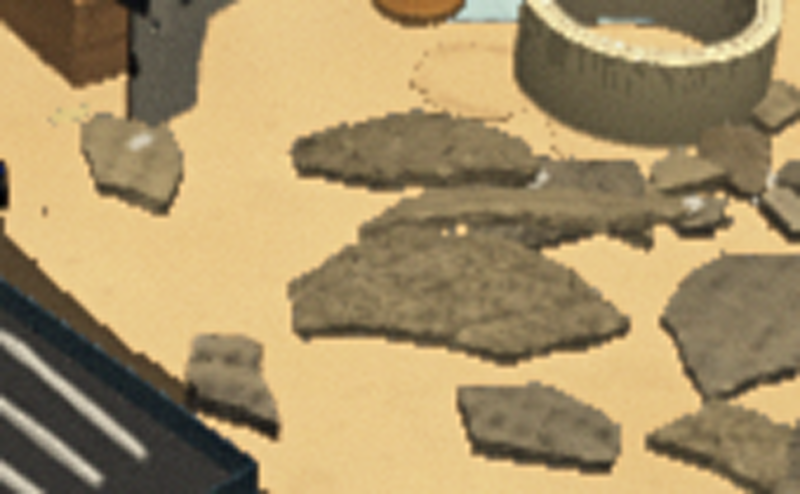

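Run:
```python
from h import *
c=dict(np.load("w7.npz"))
P=np.array([(405,85),(418,90),(440,128),(493,155),(455,170),(425,178),(372,125),(375,108),(390,90)],float)
P=P/2+[120,60]
k=np.round(P*8).astype(int)
X=ray(c,P,.014)[:,:2]*1000; print(X.round().tolist()); r=cv2.minAreaRect(X.astype(np.float32)); print(r)
for a in range(30,91,10):
    t=np.radians(a); u=X@[np.cos(t),np.sin(t)]; v=X@[-np.sin(t),np.cos(t)]; cu,cv=(u.max()+u.min())/2,(v.max()+v.min())/2
    print(a,"along",round(np.ptp(u),1),"across",round(np.ptp(v),1),"ctr",(cu*np.cos(t)-cv*np.sin(t)).round(1),(cu*np.sin(t)+cv*np.cos(t)).round(1))
```

```text
[[498.0, -192.0], [496.0, -199.0], [481.0, -212.0], [472.0, -240.0], [462.0, -223.0], [456.0, -208.0], [477.0, -179.0], [485.0, -179.0], [494.0, -185.0]]
((474.06414794921875, -207.0911865234375), (59.38236999511719, 29.70934295654297), 59.23285675048828)
30 along 47.2 across 50.4 ctr 479.5 -206.6
40 along 52.7 across 43.5 ctr 477.9 -206.6
50 along 56.7 across 35.2 ctr 476.4 -207.2
60 along 59.6 across 30.1 ctr 474.1 -207.2
70 along 62.0 across 34.6 ctr 474.5 -208.2
80 along 62.5 across 38.2 ctr 475.3 -209.1
90 along 61.4 across 41.7 ctr 476.8 -209.5
```

Run:
```python
from h import *
c=capture("top"); t=cv2.imread("pics/top0.png")
def ext(X):
    for a in range(30,151,10):
        q=np.radians(a); u=X@[np.cos(q),np.sin(q)]; v=X@[-np.sin(q),np.cos(q)]; print((a,round(np.ptp(u),1),round(np.ptp(v),1)),end=" ")
    print()
x0,y0=435,282
b=cv2.resize(t[y0:y0+42,x0:x0+58],None,fx=8,fy=8,interpolation=cv2.INTER_CUBIC)[...,2]
th,m=cv2.threshold(b,0,255,cv2.THRESH_BINARY_INV+cv2.THRESH_OTSU)
k=max(cv2.findContours(m,0,1)[0],key=cv2.contourArea).reshape(-1,2); 
X=ray(c,(k+.5)/8-.5+[x0,y0],.010)[:,:2]*1000; print(th,cv2.minAreaRect(X.astype(np.float32))); ext(X)
w=dict(np.load("w7.npz")); im=w["color"]
x0,y0=296,95
p=im[y0:y0+64,x0:x0+80]; print(im[100,310],im[130,320],im[150,310],im[130,360])
big=cv2.resize(p,None,fx=7,fy=7,interpolation=cv2.INTER_CUBIC)
tb=cv2.resize(t[282:324,435:493],(560,406),interpolation=cv2.INTER_CUBIC)
cv2.drawContours(tb,[(k*406/336).astype(int)],-1,(0,0,255),1)
cv2.imwrite("pics/k7.png",np.vstack([big[:,:],np.zeros((0,560,3),np.uint8)]) if 0 else cv2.resize(np.hstack([cv2.resize(big,(508,406)),tb]),(800,304)))
np.save("topcnt.npy",X)
```

```text
144.0 ((475.41693115234375, -205.3263702392578), (55.45058059692383, 42.52788543701172), 47.8988151550293)
(30, np.float64(47.5), np.float64(54.1)) (40, np.float64(52.3), np.float64(47.7)) (50, np.float64(56.6), np.float64(41.9)) (60, np.float64(61.0), np.float64(39.1)) (70, np.float64(63.8), np.float64(42.6)) (80, np.float64(65.2), np.float64(45.1)) (90, np.float64(65.0), np.float64(46.3)) (100, np.float64(63.0), np.float64(46.7)) (110, np.float64(59.3), np.float64(46.2)) (120, np.float64(54.1), np.float64(47.5)) (130, np.float64(47.7), np.float64(52.3)) (140, np.float64(41.9), np.float64(56.6)) (150, np.float64(39.1), np.float64(61.0)) 
[176 231 251] [110 142 167] [ 89 118 144] [135 184 225]
```

View pics/k7.png

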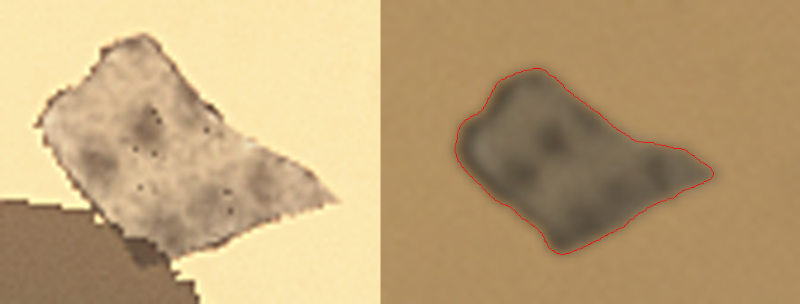

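Run:
```python
from h import *
w=dict(np.load("w7.npz"))
P=np.array([(145,33),(105,50),(95,70),(42,120),(48,145),(100,210),(130,245),(165,266),(190,255),(270,215),(340,200),(300,165),(235,130),(205,100),(155,40)],float)/4.75+[296,95]
def pca(X):
    m=cv2.moments(X.astype(np.float32).reshape(-1,1,2)-0); cx,cy=m["m10"]/m["m00"],m["m01"]/m["m00"]
    return (round(cx,1),round(cy,1)),round(np.degrees(.5*np.arctan2(2*m["mu11"],m["mu20"]-m["mu02"])),1),round(abs(m["m00"]))
for X in (ray(w,P,.013)[:,:2]*1000,ray(w,P,.005)[:,:2]*1000,np.load("topcnt.npy")):
    print(pca(X))
    for a in range(50,131,5):
        q=np.radians(a); u=X@[np.cos(q),np.sin(q)]; v=X@[-np.sin(q),np.cos(q)]; print((a,float(round(np.ptp(u),1)),float(round(np.ptp(v),1))),end=" ")
    print()
```

```text
((475.4, -204.6), np.float64(71.0), 1412)
(50, 54.9, 38.8) (55, 56.4, 36.7) (60, 58.9, 34.9) (65, 61.0, 36.6) (70, 62.5, 38.5) (75, 63.6, 40.6) (80, 64.2, 42.4) (85, 64.4, 43.9) (90, 64.0, 45.0) (95, 63.2, 45.8) (100, 61.8, 46.3) (105, 60.0, 46.4) (110, 57.8, 46.1) (115, 55.3, 45.5) (120, 52.7, 45.8) (125, 49.6, 48.6) (130, 46.1, 51.1) 
((475.9, -204.9), np.float64(71.0), 1478)
(50, 56.2, 39.7) (55, 57.7, 37.6) (60, 60.3, 35.7) (65, 62.4, 37.5) (70, 64.0, 39.4) (75, 65.1, 41.6) (80, 65.7, 43.4) (85, 65.9, 44.9) (90, 65.5, 46.1) (95, 64.6, 46.9) (100, 63.2, 47.3) (105, 61.4, 47.4) (110, 59.1, 47.2) (115, 56.6, 46.5) (120, 53.9, 46.8) (125, 50.7, 49.8) (130, 47.2, 52.3) 
((475.3, -202.7), np.float64(71.7), 1596)
(50, 56.6, 41.9) (55, 59.0, 40.4) (60, 61.0, 39.1) (65, 62.7, 41.0) (70, 63.8, 42.6) (75, 64.6, 44.0) (80, 65.2, 45.1) (85, 65.3, 45.9) (90, 65.0, 46.3) (95, 64.2, 46.7) (100, 63.0, 46.7) (105, 61.3, 46.5) (110, 59.3, 46.2) (115, 56.8, 46.0) (120, 54.1, 47.5) (125, 51.0, 50.0) (130, 47.7, 52.3)
```

Run:
```python
from h import *
w=dict(np.load("w7.npz")); t=capture("top")
for a,b in [((395.5,181.5),(508,328)),((193.5,174.5),(393,340))]:
    Pm=[c["mtx"]@np.c_[c["R"],c["t"]] for c in (w,t)]
    X=cv2.triangulatePoints(Pm[0],Pm[1],np.array(a,float),np.array(b,float)); print((X[:3]/X[3]).ravel().round(4))
    for z in (.03,.04,.05): print(z,ray(w,a,z)[0,:2].round(4),ray(t,b,z)[0,:2].round(4))
print(tcp_delta(.479,-.200,.10,-74), get_state()["eef_rot"])
```

```text
[ 0.4335 -0.2641  0.0735]
0.03 [ 0.434  -0.2734] [ 0.4321 -0.2801]
0.04 [ 0.4346 -0.271 ] [ 0.4322 -0.2765]
0.05 [ 0.4352 -0.2685] [ 0.4322 -0.2729]
[ 0.412  -0.0761  0.0263]
0.03 [ 0.4131 -0.0773] [ 0.4119 -0.0756]
0.04 [ 0.4143 -0.0808] [ 0.4122 -0.0742]
0.05 [ 0.4155 -0.0842] [ 0.4125 -0.0728]
(array([0.616, 0.085, 0.673]), np.float64(0.228), np.float64(82.1)) [1.79999957e+02 4.96941608e-04 8.06981347e+00]
```

Run:
```python
from h import *
s=capture("scene"); t=capture("top"); w=dict(np.load("w7.npz"))
Pm=[c["mtx"]@np.c_[c["R"],c["t"]] for c in (s,t,w)]
X=cv2.triangulatePoints(Pm[0],Pm[1],np.array((364,343.),float),np.array((508,328.))); print((X[:3]/X[3]).ravel().round(4))
X=cv2.triangulatePoints(Pm[0],Pm[2],np.array((364,343.),float),np.array((395.5,181.5))); print((X[:3]/X[3]).ravel().round(4))
```

```text
[ 0.4295 -0.2795  0.0266]
[ 0.4319 -0.2744  0.0211]
```

```bash
python3 -m inch '0 0 0 .0285 .62;0 0 0 .0285 .62;0 0 0 .0285 .62;0 0 0 .0285 .62;0 0 0 .0285 .62;0 0 0 .0285 .62;0 0 0 .0285 .62;0 0 0 .0285 .62' 10
python3 - <<'E'
from h import *
print(tcp_delta(.479,-.200,.04,-74), get_state()["eef_rot"])
E
```

```text
time_s: 27.9
tcp_pos: [0.3858, -0.2003, 0.201]
eef_rot: [180.0, -0.0, -74.3]
contact_force: [-0.3, 0.0, 0.6]
gripper_width: 0.054
gripper_force: 0.0
(array([ 0.166, -0.599,  1.073]), np.float64(-0.001), np.float64(-0.3)) [ 1.79996975e+02 -1.42369006e-04 -7.43438871e+01]
```

```bash
python3 -m inch '.083 -.3 0 0 .62;.083 -.299 .1 0 .62;0 0 .3 0 .62;0 0 .3 0 .62;0 0 .2 0 .62;0 0 .1 0 .62;0 0 0 0 .62;0 0 0 0 .62'
python3 - <<'E'
from h import *
print(tcp_delta(.479,-.200,.005,-74), get_state()["gripper_width"])
E
```

```text
time_s: 28.9
tcp_pos: [0.48, -0.1996, 0.0522]
eef_rot: [-179.9, -0.0, -74.0]
contact_force: [0.9, 0.5, -0.0]
gripper_width: 0.0545
gripper_force: 0.0
(array([0.   , 0.008, 0.315]), np.float64(0.0), np.float64(0.0)) 0.0544525743217349
```

```bash
python3 -m inch '0 .006 .1 0 .62;0 0 .1 0 .62;0 0 .07 0 .62;0 0 .04 0 .62;0 0 0 0 .62;0 0 0 0 .62;0 0 0 0 .62;0 0 0 0 .5' 6
python3 -m inch '0 0 0 0 .3;0 0 0 0 .3;0 0 0 0 .3;0 0 0 0 .3;0 0 0 0 .3;0 0 0 0 .3;0 0 0 0 .3;0 0 0 0 .3'
```

```text
time_s: 29.9
tcp_pos: [0.4784, -0.1997, 0.0048]
eef_rot: [-180.0, -0.0, -74.0]
contact_force: [-0.4, -0.8, 0.2]
gripper_width: 0.049
gripper_force: 0.0
time_s: 30.9
tcp_pos: [0.4784, -0.1997, 0.0047]
eef_rot: [-180.0, -0.0, -74.0]
contact_force: [-0.4, 0.1, 5.6]
gripper_width: 0.0451
gripper_force: 6.0
```

```bash
python3 -m inch '0 0 0 0 .3;0 0 0 0 .3;0 0 -.05 0 .3;0 0 -.15 0 .3;0 0 -.3 0 .3;0 0 -.3 0 .3;0 0 0 0 .3;0 0 0 0 .3' 12
python3 - <<'E'
from h import *
w=dict(np.load("w7.npz"))
P=np.array([(145,33),(105,50),(95,70),(42,120),(48,145),(100,210),(130,245),(165,266),(190,255),(270,215),(340,200),(300,165),(235,130),(205,100),(155,40)],float)/4.75+[296,95]
X=ray(w,P,.010)[:,:2]*1000
for a in (100,103,106):
    q=np.radians(a); e=np.array([np.cos(q),np.sin(q)]); f=np.array([-e[1],e[0]]); u=X@e; v=X@f
    ctr=(u.max()+u.min())/2*e+(v.max()+v.min())/2*f
    T=np.array([.4784,-.1997])*1000; d=np.radians(97.8-a); R=np.array([[np.cos(d),-np.sin(d)],[np.sin(d),np.cos(d)]])
    print(a,ctr.round(1),"tcp target",(np.array([588,282])+R@(T-ctr)).round(1),"yaw",-74+97.8-a)
s=get_state();print(s["tcp_pos"],s["gripper_width"],s["gripper_force"],s["joints"].round())
print(tcp_delta(.591,.291,.09,-74))
E
```

```text
time_s: 31.9
tcp_pos: [0.4776, -0.1995, 0.1243]
eef_rot: [180.0, 0.0, -74.0]
contact_force: [-1.1, -0.6, -0.4]
gripper_width: 0.045
gripper_force: 12.0
100 [ 477.9 -209.1] tcp target [588.9 291.4] yaw -76.2
103 [ 478.2 -209. ] tcp target [589.  291.2] yaw -79.2
106 [ 478.6 -208.7] tcp target [589.1 291. ] yaw -82.2
[ 0.47763019 -0.19954352  0.12425035] 0.04503830671605587 11.999846143260129 [ -1.  11. -27.  -0. -52.  17.]
(array([-2.936, -1.627,  0.23 ]), np.float64(-0.0001), np.float64(-0.0))
```

```bash
python3 -m inch '-.2 -.1 0 0 .3;-.35 -.19 0 0 .3;-.35 -.19 0 0 .3;-.35 -.19 0 0 .3;-.35 -.19 0 0 .3;-.35 -.19 0 0 .3;-.35 -.19 0 0 .3;-.2 -.11 0 .0145 .3' 12
python3 - <<'E'
from h import *
s=get_state();print(tcp_delta(.589,.290,.034,-79.2),s["joints"].round())
E
```

```text
time_s: 32.9
tcp_pos: [0.5689, 0.2189, 0.1223]
eef_rot: [179.8, -0.1, -79.2]
contact_force: [-0.3, -0.9, -0.6]
gripper_width: 0.045
gripper_force: 12.0
(array([-0.442, -0.222,  0.588]), np.float64(-0.0001), np.float64(-0.0)) [ 39.  19. -16.  -0. -55. -29.]
```

```bash
python3 -m inch '-.22 -.11 0 0 .3;-.22 -.11 0 0 .3;0 0 .2 0 .3;0 0 .2 0 .3;0 0 .06 0 .3;0 0 0 0 .3;0 0 0 0 .3;0 0 0 0 .3' 12
python3 - <<'E'
from h import *
s=get_state();print(tcp_delta(.589,.290,.034,-79.2))
E
```

```text
time_s: 33.9
tcp_pos: [0.5901, 0.2879, 0.0568]
eef_rot: [-179.9, 0.1, -79.2]
contact_force: [0.1, 0.1, -0.8]
gripper_width: 0.0448
gripper_force: 12.0
(array([-0.015,  0.005,  0.152]), np.float64(-0.0001), np.float64(-0.0))
```

```bash
python3 -m inch '-.014 .005 .07 0 .3;0 0 .04 0 .3;0 0 .02 0 .3;0 0 .01 0 .3;0 0 .01 0 .3;0 0 0 0 .3;0 0 0 0 .3;0 0 0 0 .3' 12
```

```text
time_s: 34.9
tcp_pos: [0.5885, 0.2895, 0.0331]
eef_rot: [-180.0, 0.0, -79.2]
contact_force: [0.2, -0.9, -0.3]
gripper_width: 0.0451
gripper_force: 12.0
```

```bash
python3 -m inch '0 0 .005 0 .3;0 0 0 0 .3;0 0 0 0 .3;0 0 0 0 .3;0 0 0 0 .3;0 0 0 0 .3;0 0 0 0 .3;0 0 0 0 .3' 12;  python3 -m inch '0 0 .005 0 .3;0 0 0 0 .3;0 0 0 0 .3;0 0 0 0 .3;0 0 0 0 .3;0 0 0 0 .3;0 0 0 0 .3;0 0 0 0 .3' 12
```

```text
time_s: 35.9
tcp_pos: [0.5885, 0.2896, 0.0328]
eef_rot: [-180.0, 0.0, -79.2]
contact_force: [-2.0, -0.1, 5.7]
gripper_width: 0.0448
gripper_force: 12.0
time_s: 36.9
tcp_pos: [0.5886, 0.2896, 0.0326]
eef_rot: [-180.0, 0.0, -79.2]
contact_force: [-4.3, -1.1, 11.2]
gripper_width: 0.0447
gripper_force: 12.0
```

```bash
python3 -m inch '0 0 -.005 0 .3;0 0 0 0 .6;0 0 0 0 .7;0 0 0 0 .7;0 0 -.2 0 .7;0 0 -.35 0 .7;-.3 0 -.3 0 .7;-.36 0 0 0 .7'
python3 -m inch '0 0 0 0 .7;0 0 0 0 .7;0 0 0 0 .7;0 0 0 0 .7;0 0 0 0 .7;0 0 0 0 .7;0 0 0 0 .7;0 0 0 0 .7'
python3 - <<'E'
from h import *
c=capture("wrist"); np.savez("w8.npz",**c)
p=proj(c,[[.588,.282,.03]])[0]; print(p)
print(proj(c,[[.53,.274,.006],[.578,.351,.006]]))
x,y=int(p[0]),int(p[1]); H,S,V=cv2.split(cv2.cvtColor(c["color"],cv2.COLOR_BGR2HSV))
cv2.imwrite("pics/w8.png",cv2.resize(c["color"][max(0,y-110):y+110,max(0,x-150):x+150],(750,550)))
k=cnt((((H<7)|(H>172))&(S>120)).astype(np.uint8)*255,(x-60,max(0,y-60),x+60,y+60)); print(rect(c,k,.028))
t=capture("top"); g=cv2.split(cv2.cvtColor(t["color"],cv2.COLOR_BGR2HSV)); q=proj(t,[[.588,.282,.035]])[0].astype(int);print(q)
m=((g[0]>8)&(g[0]<30)&(g[1]>60)).astype(np.uint8)*255
k=cnt(m,(q[0]-25,q[1]-25,q[0]+25,q[1]+25)); print("sherd top",rect(t,k,.038),cv2.contourArea(k),cv2.boundingRect(k))
E
```

```text
time_s: 37.9
tcp_pos: [0.5721, 0.3878, 0.1643]
eef_rot: [-179.6, 0.2, -79.3]
contact_force: [0.7, 0.1, -0.3]
gripper_width: 0.0614
gripper_force: 0.0
time_s: 38.9
tcp_pos: [0.57, 0.386, 0.159]
eef_rot: [-180.0, 0.0, -79.2]
contact_force: [-0.0, -0.6, -0.2]
gripper_width: 0.0613
gripper_force: 0.0
[316.84555708 103.16755484]
[[383.31439789 110.52898282]
 [313.40863266 186.87455522]]
[595.3 267.6  29.1  27.7 -80.2]
[192 241]
sherd top [581.6 282.7  63.5  37.   55.2] 425.0 (177, 230, 36, 25)
```

Run:
```python
from h import *
c=dict(np.load("w8.npz")); im=c["color"]; H,S,V=cv2.split(cv2.cvtColor(im,cv2.COLOR_BGR2HSV))
for y in range(60,150,6): print(" ".join(f"{H[y,x]:3d}/{S[y,x]:3d}/{V[y,x]:3d}" for x in range(262,382,12)))
```

```text
16/ 32/169  18/ 26/166  15/ 30/171  17/ 27/167  16/ 29/170  14/ 29/170  17/ 50/177  19/ 26/165  19/ 28/173  18/ 30/171
 16/ 33/171  21/ 31/166  15/ 30/169   3/144/202   4/147/203   4/144/202  17/ 65/165  17/ 24/169  17/ 27/173  17/ 28/172
 19/ 32/166  16/ 31/171  21/ 29/167   4/145/206   4/143/210   3/150/211  18/ 61/180  20/ 30/172  17/ 28/171  21/ 29/173
 18/ 33/170  17/ 32/170  18/ 29/173   4/147/210   3/143/210  18/ 69/171  17/ 65/165  20/ 27/170  16/ 32/175  20/ 34/178
 18/ 34/173  19/ 32/170  16/ 33/172   4/145/208   4/145/206  19/ 71/183  20/ 66/171  20/ 27/169  22/ 28/174  19/ 31/175
 18/ 32/173  20/ 30/172  20/ 31/172   3/144/209   7/124/214  18/ 73/193  17/ 67/160  18/ 32/175  18/ 29/176  19/ 30/177
 18/ 33/172  17/ 31/174  16/ 28/173   4/144/212  18/ 66/159  18/ 74/201  15/ 58/158  21/ 31/174  21/ 30/176  14/ 28/175
 16/ 34/175  16/ 30/177  16/ 31/173  18/ 72/199  19/ 67/178  17/ 71/204  18/ 66/155  19/ 31/174  20/ 26/176  18/ 34/181
 18/ 33/171  17/ 29/175  16/ 29/170  18/ 72/206  18/ 69/145  18/ 72/209  16/ 73/130   0/  0/255  16/ 30/178  17/ 30/176
 16/ 33/170  20/ 30/172  19/ 23/178  17/ 72/202  19/ 62/111  20/ 72/213  18/ 67/152  21/ 27/178  19/ 28/176  15/ 28/182
 15/ 32/175  16/ 31/175  17/ 30/176  18/ 69/201  17/ 72/197  16/ 68/190  18/ 68/191  18/ 28/181  20/ 28/181  19/ 30/180
 17/ 32/170  16/ 31/175  18/ 29/174  18/ 72/195  18/ 68/170  19/ 67/157   4/147/211  20/ 29/178  14/ 29/182  18/ 32/182
 16/ 32/177  17/ 31/173  18/ 33/176  20/ 60/183  18/ 66/200  23/ 52/137   3/142/205  19/ 27/177  20/ 30/180  18/ 30/185
 16/ 32/177  19/ 30/176  16/ 30/177   4/144/213  21/ 60/183   4/149/210   3/139/203  16/ 30/178  20/ 31/181  19/ 33/184
 18/ 32/177  19/ 32/173  21/ 29/175  21/ 23/186  30/ 19/184  16/ 41/132  13/ 43/126  18/ 29/178  18/ 26/180  18/ 32/184
```

Run:
```python
from h import *
c=dict(np.load("w8.npz")); H,S,V=cv2.split(cv2.cvtColor(c["color"],cv2.COLOR_BGR2HSV))
u=lambda b:b.astype(np.uint8)*255
k=cnt(cv2.morphologyEx(u((S>47)&(S<105)&(H>9)),cv2.MORPH_OPEN,np.ones((3,3))),(262,45,372,150)); 
kw=cnt(cv2.morphologyEx(u((S>47)),cv2.MORPH_OPEN,np.ones((3,3))),(262,45,372,150)); kw=kw
C=np.array([587.7,282]); y=np.radians(7.8); A=np.array([[np.cos(y),np.sin(y)],[-np.sin(y),np.cos(y)]])
X=(ray(c,k.reshape(-1,2),.040)[:,:2]*1000-C)@A.T
print("sherd board-frame x",X[:,0].min().round(1),X[:,0].max().round(1),"y",X[:,1].min().round(1),X[:,1].max().round(1))
m=cv2.moments(X.astype(np.float32).reshape(-1,1,2)); print("centroid",m["m10"]/m["m00"],m["m01"]/m["m00"],"pca",np.degrees(.5*np.arctan2(2*m["mu11"],m["mu20"]-m["mu02"])),abs(m["m00"]))
w=u((S>110)&((H<8)|(H>172))); pts=np.argwhere(w[45:150,262:372])[:,::-1]+[262,45]
W=(ray(c,pts,.028)[:,:2]*1000-C)@A.T; print("wax x",np.percentile(W[:,0],[.5,99.5]).round(1),"y",np.percentile(W[:,1],[.5,99.5]).round(1))
for a in range(-20,21,5):
    q=np.radians(a); r=X@np.array([[np.cos(q),-np.sin(q)],[np.sin(q),np.cos(q)]]); print(a,np.ptp(r,axis=0).round(1),end=" ")
```

```text
sherd board-frame x -21.7 23.4 y -30.0 29.3
centroid -0.9448166403343452 3.9842117272284705 pca 57.12285389697905 1386.280404375225
wax x [-17.4  19.4] y [-29.7  30.8]
-20 [44.6 63.4] -15 [45.2 63.1] -10 [45.5 62.3] -5 [45.5 61. ] 0 [45.1 59.3] 5 [44.8 57.3] 10 [44.7 55. ] 15 [45.4 52.4] 20 [47.9 49.4]
```

```bash
python3 -m inch '.157 .274 0 0 .5;.157 .274 0 0 .5;.157 .274 0 0 .5;.157 .274 0 0 .5;0 0 .2 -.0283 .5;0 0 .3 0 .5;0 0 .2 0 .5;0 0 0 0 .5' 15
python3 - <<'E'
from h import *
print(tcp_delta(.426,.2625,.004,-69))
E
```

```text
time_s: 40.0
tcp_pos: [0.4251, 0.2614, 0.0524]
eef_rot: [179.8, -0.1, -69.0]
contact_force: [-0.3, 0.1, 0.8]
gripper_width: 0.044
gripper_force: 0.0
(array([-0.005, -0.009,  0.322]), np.float64(-0.0001), np.float64(-0.0))
```

```bash
python3 -m inch '-.005 -.006 .15 0 .5;0 0 .1 0 .5;0 0 .06 0 .5;0 0 .01 0 .5;0 0 0 0 .5;0 0 0 0 .1;0 0 0 0 .1;0 0 0 0 .1' 15; python3 -m inch '0 0 0 0 .1;0 0 0 0 .1;0 0 0 0 .1;0 0 0 0 .1;0 0 0 0 .1;0 0 0 0 .1;0 0 0 0 .1;0 0 0 0 .1'
```

```text
time_s: 41.0
tcp_pos: [0.4268, 0.2638, 0.0062]
eef_rot: [-180.0, 0.0, -69.0]
contact_force: [-0.2, 0.7, 2.5]
gripper_width: 0.0217
gripper_force: 15.0
time_s: 42.0
tcp_pos: [0.4268, 0.2638, 0.0061]
eef_rot: [-180.0, 0.0, -69.0]
contact_force: [-1.2, 0.1, 5.8]
gripper_width: 0.0213
gripper_force: 15.0
```

```bash
python3 -m inch '0 0 -.1 0 .1;0 0 -.25 0 .1;0 0 0 .0183 .1;0 0 0 .0184 .1;0 0 0 0 .1;0 0 0 0 .1;0 0 0 0 .1;0 0 0 0 .1' 15
python3 - <<'E'
from h import *
print(tcp_delta(.5326,.2551,.0125,-82.2))
E
```

```text
time_s: 43.0
tcp_pos: [0.4267, 0.2637, 0.0583]
eef_rot: [180.0, -0.0, -82.2]
contact_force: [-0.1, -0.7, -0.7]
gripper_width: 0.0215
gripper_force: 15.0
(array([ 0.152, -0.692,  0.305]), np.float64(-0.0), np.float64(-0.0))
```

```bash
python3 -m inch '.05 -.2 0 0 .1;.05 -.25 0 0 .1;.052 -.242 0 0 .1;0 0 .1 0 .1;0 0 .1 0 .1;0 0 .04 0 .1;0 0 0 0 .1;0 0 0 0 .1' 15
python3 - <<'E'
from h import *
print(tcp_delta(.5326,.2551,.0125,-82.2))
E
```

```text
time_s: 44.0
tcp_pos: [0.5326, 0.2556, 0.023]
eef_rot: [-180.0, 0.0, -82.2]
contact_force: [-0.1, 0.4, 0.4]
gripper_width: 0.0215
gripper_force: 15.0
(array([0.003, 0.001, 0.07 ]), np.float64(0.0), np.float64(0.0))
```

```bash
python3 -m inch '.003 0 .04 0 .1;0 0 .02 0 .1;0 0 .012 0 .1;0 0 0 0 .1;0 0 0 0 .1;0 0 0 0 .3;0 0 0 0 .3;0 0 0 0 .3' 15;python3 -m inch '0 0 -.1 0 .3;0 0 -.25 0 .3;0 0 -.35 0 .3;-.25 .15 -.3 0 .5;-.25 .15 0 0 .5;-.2 0 0 0 .5;0 0 0 0 .5;0 0 0 0 .5'
cat > v.py <<'E'
from h import *
import sys
c=capture("wrist"); np.savez(sys.argv[1],**c); H,S,V=cv2.split(cv2.cvtColor(c["color"],cv2.COLOR_BGR2HSV))
B=np.array([587.7,282,0]); y=np.radians(7.8); A=np.array([[np.cos(y),-np.sin(y)],[np.sin(y),np.cos(y)]])
def w(x,yy,z): return np.r_[A@[x,yy]+B[:2],z]/1000
def bf(k,z): return (ray(c,k.reshape(-1,2),z/1000)[:,:2]*1000-B[:2])@A
def roi(pts):
    p=proj(c,np.array([w(*q) for q in pts])); return (*np.maximum(p.min(0).astype(int),0),*np.maximum(p.max(0).astype(int)+1,0))
E
cat > v1.py <<'E'
from v import *
r=roi([(-74,-65,15),(-42,-65,15),(-74,65,15),(-42,65,15)]); print("roi",r)
m=((V>205)&(S<35)).astype(np.uint8)*255
k=cnt(cv2.morphologyEx(cv2.morphologyEx(m,cv2.MORPH_OPEN,np.ones((2,2))),cv2.MORPH_CLOSE,np.ones((9,9))),r); X=bf(k,15).astype(np.float32); print("bar",cv2.minAreaRect(X),np.ptp(X,0))
r=roi([(-28,-36,40),(28,-36,40),(-28,36,40),(28,36,40)])
k=cnt(cv2.morphologyEx(((S>47)&(S<105)&(H>9)).astype(np.uint8)*255,cv2.MORPH_OPEN,np.ones((3,3))),r); X=bf(k,40); print("sherd",X.min(0).round(1),X.max(0).round(1))
cv2.imwrite("pics/w9.png",c["color"])
E
python3 v1.py w9.npz
```

```text
time_s: 45.0
tcp_pos: [0.5327, 0.2547, 0.0115]
eef_rot: [180.0, -0.0, -82.2]
contact_force: [-0.2, -0.5, -0.1]
gripper_width: 0.0265
gripper_force: 0.0
time_s: 46.0
tcp_pos: [0.4742, 0.3523, 0.1612]
eef_rot: [180.0, -0.0, -82.2]
contact_force: [0.4, -0.3, 0.6]
gripper_width: 0.0438
gripper_force: 0.0
roi (np.int64(240), np.int64(48), np.int64(284), np.int64(206))
bar ((-59.65727996826172, -0.19249725341796875), (106.56184387207031, 21.5627384185791), 89.15596771240234) [ 22.565678 106.29833 ]
sherd [-22.7 -30.7] [23.2 28.6]
```

```bash
python3 -m inch '.35 .06 0 0 .7;.35 .06 0 0 .7;.35 .06 0 0 .7;.35 .06 0 0 .7;.35 .06 0 0 .7;.35 .06 0 0 .7;.35 .06 0 .025 .7;0 0 0 .025 .7' 15;python3 -m inch '0 0 .1 .026 .7;0 0 .2 .026 .7;0 0 .3 0 .7;0 0 .1 0 .7;0 0 0 0 .7;0 0 0 0 .7;0 0 0 0 .7;0 0 0 0 .7'
python3 - <<'E'
from h import *
print(tcp_delta(.461,-.0212,.005,-119))
E
```

```text
time_s: 47.05
tcp_pos: [0.4603, -0.024, 0.1614]
eef_rot: [180.0, -0.0, -100.9]
contact_force: [0.3, 0.9, -0.1]
gripper_width: 0.0615
gripper_force: 0.0
time_s: 48.05
tcp_pos: [0.4616, -0.02, 0.0572]
eef_rot: [-179.9, 0.1, -119.0]
contact_force: [0.6, 0.0, -0.0]
gripper_width: 0.0611
gripper_force: 0.0
(array([0.009, 0.   , 0.348]), np.float64(0.0001), np.float64(0.0))
```

```bash
python3 -m inch '.008 0 .15 0 .7;0 0 .13 0 .7;0 0 .06 0 .7;0 0 .005 0 .7;0 0 0 0 .7;0 0 0 0 .3;0 0 0 0 .3;0 0 0 0 .3' 15; python3 -m inch '0 0 0 0 .3;0 0 0 0 .3;0 0 0 0 .3;0 0 0 0 .3;0 0 0 0 .3;0 0 0 0 .3;0 0 0 0 .3;0 0 0 0 .3'
```

```text
time_s: 49.05
tcp_pos: [0.4609, -0.0211, 0.0051]
eef_rot: [-180.0, 0.0, -119.0]
contact_force: [-0.9, 0.0, 3.4]
gripper_width: 0.0438
gripper_force: 15.0
time_s: 50.05
tcp_pos: [0.4609, -0.0211, 0.0051]
eef_rot: [-180.0, 0.0, -119.0]
contact_force: [-1.0, 1.3, 5.5]
gripper_width: 0.0436
gripper_force: 15.0
```

```bash
python3 -m inch '0 0 -.1 0 .3;0 0 -.35 0 .3;0 0 -.35 0 .3;0 0 0 -.0256 .3;0 0 0 -.0255 .3;0 0 0 -.0256 .3;0 0 0 -.0255 .3;0 0 0 0 .3' 15; python3 -m inch '-.336 -.158 0 0 .3;-.336 -.158 0 0 .3;-.336 -.158 0 0 .3;-.336 -.158 0 0 .3;-.336 -.158 0 0 .3;-.336 -.158 0 0 .3;-.336 -.158 0 0 .3;0 0 0 0 .3'
python3 - <<'E'
from h import *
print(tcp_delta(.578,.3514,.0113,-82.2))
E
```

```text
time_s: 51.05
tcp_pos: [0.4604, -0.0212, 0.1245]
eef_rot: [180.0, 0.0, -82.2]
contact_force: [-0.1, -0.3, -0.6]
gripper_width: 0.0437
gripper_force: 15.0
time_s: 52.05
tcp_pos: [0.5774, 0.3543, 0.1232]
eef_rot: [180.0, -0.0, -82.3]
contact_force: [0.4, -0.9, -1.1]
gripper_width: 0.0437
gripper_force: 15.0
(array([ 0.019, -0.002,  0.746]), np.float64(-0.0002), np.float64(-0.1))
```

```bash
python3 -m inch '.012 -.002 .1 0 .3;0 0 .25 0 .3;0 0 .2 0 .3;0 0 .1 0 .3;0 0 .05 0 .3;0 0 0 0 .3;0 0 0 0 .3;0 0 0 0 .3' 15
python3 - <<'E'
from h import *
print(tcp_delta(.578,.3514,.0113,-82.2))
E
```

```text
time_s: 53.05
tcp_pos: [0.5779, 0.3496, 0.0207]
eef_rot: [-179.9, 0.1, -82.2]
contact_force: [-0.4, 0.0, 0.1]
gripper_width: 0.0438
gripper_force: 15.0
(array([-0.012, -0.002,  0.063]), np.float64(0.0001), np.float64(0.0))
```

```bash
python3 -m inch '-.012 0 .03 0 .3;0 0 .025 0 .3;0 0 .008 0 .3;0 0 0 0 .3;0 0 0 0 .3;0 0 0 0 .58;0 0 0 0 .58;0 0 0 0 .58' 15;python3 -m inch '0 0 -.1 0 .58;0 0 -.25 0 .58;0 0 -.35 0 .7;-.3 0 -.35 0 .7;-.3 0 -.2 0 .7;0 0 0 0 .7;0 0 0 0 .7;0 0 0 0 .7'
cat > v2.py <<'E'
from v1 import *
r=roi([(-30,50,16),(30,50,16),(-30,92,16),(30,92,16)]); print(r)
p=c["color"][int(r[1]):int(r[3]),int(r[0]):int(r[2])].max(2)
print(r,p.shape)
m=((V<75)|(S>75)).astype(np.uint8)*255
k=cnt(cv2.morphologyEx(m,cv2.MORPH_CLOSE,np.ones((9,9))),r); X=bf(k,16).astype(np.float32); print("card",cv2.minAreaRect(X))
cv2.imwrite("pics/w10.png",c["color"])
E
python3 v2.py w10.npz
```

```text
time_s: 54.05
tcp_pos: [0.5772, 0.3509, 0.01]
eef_rot: [180.0, -0.0, -82.2]
contact_force: [-0.0, -0.9, -0.9]
gripper_width: 0.0509
gripper_force: 0.0
time_s: 55.05
tcp_pos: [0.5654, 0.4346, 0.192]
eef_rot: [179.9, -0.1, -82.2]
contact_force: [0.2, 0.3, 0.2]
gripper_width: 0.0613
gripper_force: 0.0
roi (np.int64(356), np.int64(0), np.int64(399), np.int64(129))
bar ((-61.532447814941406, 11.752738952636719), (109.54898071289062, 34.32958984375), 83.73877716064453) [ 36.63894  107.011734]
sherd [-21.3 -29.3] [23.5 29.3]
(np.int64(281), np.int64(111), np.int64(345), np.int64(158))
(np.int64(281), np.int64(111), np.int64(345), np.int64(158)) (47, 64)
card ((0.6712589263916016, 75.86039733886719), (31.487016677856445, 61.50496292114258), 89.96053314208984)
```

View pics/w10.png

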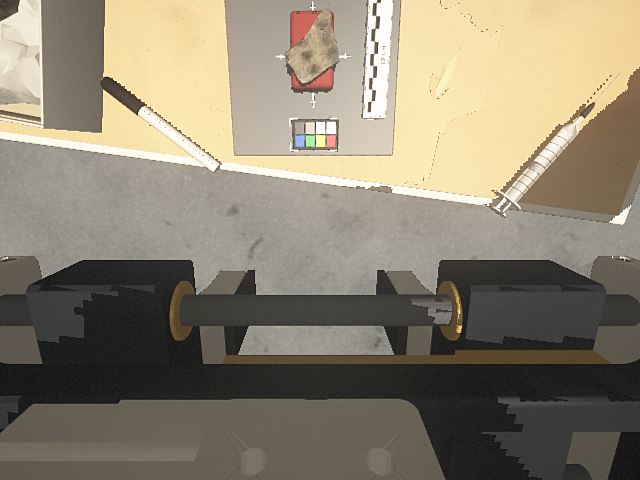

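Run:
```python
from h import *
c=dict(np.load("w10.npz")); B=np.array([.5877,.282]); y=np.radians(7.8); A=np.array([[np.cos(y),-np.sin(y)],[np.sin(y),np.cos(y)]])
X=(ray(c,[(291,118),(338,118),(338,151),(291,151)],.016)[:,:2]-B)@A*1000; print("card",X.round(1).tolist(),X.mean(0))
c=dict(np.load("w6.npz")); y=np.radians(-4.4); A=np.array([[np.cos(y),-np.sin(y)],[np.sin(y),np.cos(y)]])
print(((ray(c,[(556,138),(619,146),(612,161),(549,151)],.0665)[:,:2]-[.5998,.079])@A*1000).round(1).tolist())
t=capture("top"); V=cv2.cvtColor(t["color"],cv2.COLOR_BGR2HSV)[...,2]
k=cnt((V<100).astype(np.uint8)*255,(285,225,330,246)); r=rect(t,k,.0665); print("pull now",r,"was 593.5 78.9")
```

```text
card [[21.0, 55.6], [-23.6, 55.6], [-24.1, 86.0], [21.6, 85.9]] [-1.30098267 70.77587045]
[[-7.7, 28.9], [-3.1, -17.7], [-14.0, -17.3], [-17.3, 30.3]]
pull now [587.8  79.8  33.7   8.   86.3] was 593.5 78.9
```

```bash
python3 -c "
from plant import *
print(close_job())"
```

```text
the job is handed in; nothing more can be done
None
```

The record shot is set up and handed in at about 55 s: loupe in its well with the cover shut, wax block on the cross with the sherd flat on top, scale bar on the line and colour card in the left marks. I aligned the sherd by its 46 x 60 mm outline, so its irregular shape looks about 30° off the wax's length.

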